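# Find the rocking crock lid and seat it

## Robot

A 6-joint arm with a two-finger parallel gripper is mounted at the origin on a cart in front of the work surface, level with it; the furniture and walls round the work are solid. World frame = base frame: x ahead of the robot, y to its left, z up, the work surface at z = 0. Lengths are in m, angles in rad, forces in N, time in s.
With the tool pointing down it reaches from about 0.35 to 0.85 m from the base axis. Payload 8.1 kg.
Tool frame: the origin (TCP) lies midway between the tips of the shut fingers; the grasp point (between the pads) lies 19 mm behind it; z points along the fingers, y is the line along which they close (so a half turn about z gives the same grasp; the last joint's range is limited). The gripper opens to 93 mm and grips with 3 to 60 N. Pads are 15 mm wide; open, the fingers measure 128 mm over their backs; the gripper's body (75 mm by 188 mm) begins 65 mm behind the grasp point.
Start: joints at [-1.247, 0.13, 1.488, -0, 1.523, -0.085], TCP at [0.239, -0.551, 0.187] pointing down, gripper open.
Joint ranges: [-2.96, 2.96], [-0.89, 2.26], [0.02, 2.5], [-1.34, 4.48], [0, 2.73], [-2.66, 2.66]. Speed limits (rad/s): [2.39, 2.39, 2.79, 3.14, 3.14, 3.14].

## Interface

Orientations are given as a rotation vector (axis times angle).
In Python, from plant import robot, cams gives the robot as it stands. The module is installed in compiled form; this text tells all that it offers.
- The arm moves only by the tool play_rows, never from a script. Its arguments are lists of equal length, an entry for each row: "slide": the shift along the tool's x, y, z scaled (see below), a list of three; "twist": the turn, a rotation vector about the tool's x, y, z scaled (see below), a list of three. A call has exactly 8 rows; each row shifts and turns the commanded pose from where the row before left it, along the tool's axes as they then stand; what a row does not reach is not made up. The controller multiplies each number of a shift by 25 cm and each number of a turn by 60 degrees. A row lasts 1/10 s, in which the tool goes at most 50 mm and 8.59 degrees, less where a joint would pass 70% of its speed; a pose out of reach is approached as far as the arm can. A call with a number of a shift or a turn outside -1 to 1 is refused whole. A call with a gripper value outside its range is refused whole. "fingers" is the closure, from -1 (fully open) to 1 (shut), set as the call begins (left out, the last holds). The fingers move at their own pace and stop on an object; "force" is the grip in N (left out, the last holds). Time passes only in rows, so rows that do not move let the fingers close, or fill a call up. It gives the time, the measured TCP pose, the force, the opening and the grip force at its end, in the units of the state.
- robot.read_state(): the state, without advancing time (a new reading comes with each control period).
- cams.read_camera(name): name is "scene" or "side" or "wrist"; returns (picture, depth): 384x512x3 uint8, red, green, blue; 384x512 float32, m along the optical axis (not along the pixel's ray), 0 where there is no reading.
- cams.get_calibration(name): a dict with "fx", "fy", "cx", "cy" (pixels), "k1" (the pictures are not rectified: a ray, as slopes to the right and down, at radius r is drawn at 1 + k1 r^2 times it, then the intrinsics apply), "world_from_camera" (4x4, takes a point from camera to world coordinates). Camera axes: x right, y down, z forward; pixel columns grow to the right and rows downward; lengths in m; the calibration is good to about 2 mm. A picture is of the moment at which its call begins: read the wrist's pose just before it. get_calibration takes no time and is no camera call; for the wrist camera it gives the pose at the moment of the call.
- robot.close_job(): hands the job in; it is judged then, once.
The state is a dict: "t": time; "q": joint angles; "dq": joint speeds; "joint_torque": joint torques, N m; "tool_pos": TCP position; "orientation": TCP orientation; "force": force on the tool from outside, world axes, zero at the start; "wrist_torque": the same for the moment, N m; "opening": finger opening in m; "gripper_force": force on a finger pad.
Only numpy, scipy, OpenCV 4.12 (cv2) and the standard library are available. Lean on these libraries where they do the work, as an engineer would, in place of code of your own. Each camera call takes 0.05 s, during which the arm holds its last target. There are 200 camera calls.

## Task

One of the four steel lids on the sauce crocks has been put back skewed, with its lip up on the rim. Press down on the lids near their edges with the fingertips until one rocks under them, then nudge that lid sideways by its knob until its lip drops into the mouth and it lies flat and fully home. Do not lift any lid or bear down hard, leave the other three seated, and do not shift the things standing about.

Things in the scene. Friction and masses are not known exactly. Their poses are not given: they have to be found in the camera images.
- crock_1: crock 1 of four identical sauce crocks: white stoneware, round, 102 mm across at the rim, 92 mm high, heavy, fixed where it stands. Origin: centre of its underside, z up; round, so its turn about z means nothing. Its level rim lies 92 mm above the origin and is 12 mm wide; the mouth is 78 mm across
- crock_2: crock 2, same as crock 1 (origin: centre of its underside)
- crock_3: crock 3, same as crock 1 (origin: centre of its underside)
- crock_4: crock 4, same as crock 1 (origin: centre of its underside)
- lid_1: loose round steel lid on crock 1, 0.14 to 0.28 kg. Origin: on its axis, at the underside of the flange; z up along the axis. Flange 100 mm across, top 4.5 mm above the origin; knob on the axis 21 mm across, top at 27 mm, widest from 18 to 24 mm. Below the origin a round lip, 73 mm across, 4 mm deep, fits the mouth (2.5 mm play all round)
- lid_2: lid on crock 2, same as the lid on crock 1. An unseated lid of any crock: lip on the rim at one side; the lid is shifted 6 to 8 mm to that side, tilted 0.07 rad, its edge about 6 mm high there. Pressed with 2 to 5 N near the edge (30 mm or more from the axis, within 40 degrees of the highest point) it rocks down until level, all of it then 4 mm above its seated height
- lid_3: lid on crock 3, same as the lid on crock 1. A seated lid of any crock: its origin 92 mm above the crock's origin, level, and it does not give when pressed anywhere on its top
- lid_4: lid on crock 4, same as the lid on crock 1. An unseated lid of any crock, pushed by the side of its knob from the high side towards the low side (towards the crock's axis), slides with a few N until the lip drops into the mouth; the mouth then stops it
- dip_cup: small round dip cup, 65 mm across, 37 mm high, standing in line with the crocks; bystander. Origin: centre of its underside
- shaker: shaker with a steel cap, 42 mm across, 84 mm high, standing in line with the crocks; bystander. Origin: centre of its underside
- tongs: steel tongs lying flat, 254 mm long along their y, 33 mm wide, 20 mm high; bystander. Origin: centre of the underside
- bench_scraper: bench scraper lying flat, 92 x 123 mm, 16 mm high; bystander. Origin: centre of the underside
- cutlery_roll_1: napkin roll of cutlery, 222 mm long along its y, 42 mm wide, 38 mm high; bystander. Origin: centre of the underside
- cutlery_roll_2: napkin roll of cutlery, 222 mm long along its y, 42 mm wide, 38 mm high; bystander. Origin: centre of the underside
There are look-alikes about, which are no part of the job. What is shaped like the crock_4 but pink is not meant.

How it is judged:
By the outcome, as a careful person would: the job done as asked, in the order asked, and still so for the second after the job is handed in, with the robot touching nothing.
It also fails if it takes over 61 s, if anything falls off the work surface, if the arm or the gripper's body presses on something with over 40 N, if the wrist force passes 120 N, or if a joint passes its speed limit or range.

## Working session

There is one attempt and no reset: what is moved stays moved. The work goes in short steps, Python scripts to look and compute and a tool call to move; the robot and the scene stay as the last step left them, time stands still between calls to the robot, and variables do not carry over. Pictures are saved under pics/ and viewed, at most 10 in all, crops included, and the job is handed in when it is done.

Besides the shell and the picture viewer there is one more tool, called after "Call:" as name(argument=value, ...) on one line, values as JSON. play_rows: Moves the arm, as the interface text tells. Shifts and turns lie within -1 to 1; 1 stands for 25 cm of shift or 60 degrees of turn. Its arguments: {"type":"object","properties":{"slide":{"type":"array"},"twist":{"type":"array"},"fingers":{"type":"number"},"force":{"type":"number"}},"required":["slide","twist"]}

```bash
mkdir -p pics
cat > h.py <<'E'
import numpy as np, cv2
from plant import robot, cams
def grab(n):
    c=cams.get_calibration(n); p,d=cams.read_camera(n); return p,d,c
def save(p,f): cv2.imwrite(f,cv2.cvtColor(p,cv2.COLOR_RGB2BGR))
def cloud(d,c):
    h,w=d.shape; u,v=np.meshgrid(np.arange(w),np.arange(h))
    K=np.array([[c['fx'],0,c['cx']],[0,c['fy'],c['cy']],[0,0,1.]])
    pt=np.stack([u,v],-1).reshape(-1,1,2).astype(np.float64)
    n=cv2.undistortPoints(pt,K,np.array([c['k1'],0,0,0,0.])).reshape(h,w,2)
    P=np.dstack([n[...,0]*d,n[...,1]*d,d]); T=np.array(c['world_from_camera'])
    return P@T[:3,:3].T+T[:3,3]
E
python3 - <<'E'
from h import *
s=robot.read_state(); print(s)
a=[]
for n in('scene','side'):
    p,d,c=grab(n); save(p,f'pics/{n}0.png'); np.savez(f'{n}0.npz',p=p,d=d,W=cloud(d,c)); print(n,np.round(c['world_from_camera'],3).tolist(),c['fx'],c['k1'])
E
```

```text
{'t': 0.0, 'q': array([-1.24737729e+00,  1.31144002e-01,  1.48927948e+00,  3.58299575e-05,
        1.52299586e+00, -8.53736807e-02]), 'dq': array([ 0.00013139, -0.00043156,  0.00190738,  0.00115995,  0.00176306,
        0.00100538]), 'joint_torque': array([ 1.80845640e-03, -5.59830379e+01, -4.91763103e+01,  7.67156132e-02,
        3.56158765e-02, -1.59725255e-04]), 'tool_pos': array([ 0.23835016, -0.54994498,  0.18629764]), 'orientation': array([-3.07441665e+00, -6.37296592e-01,  2.84731672e-04]), 'force': array([-0.43173177,  0.73551112,  1.19167655]), 'wrist_torque': array([0.08958123, 0.01466699, 0.02232236]), 'gripper_force': 0.0, 'opening': 0.09267951368908528}
scene [[0.67, -0.381, 0.637, -0.65], [-0.742, -0.322, 0.588, -0.996], [-0.019, -0.867, -0.498, 0.904], [0.0, 0.0, 0.0, 1.0]] 457.7117899657788 -0.1801653690910834
side [[-0.9, -0.242, 0.363, -0.096], [-0.436, 0.458, -0.775, 1.135], [0.021, -0.856, -0.517, 0.856], [0.0, 0.0, 0.0, 1.0]] 458.73560838952477 -0.05458834217630946
```

View pics/scene0.png

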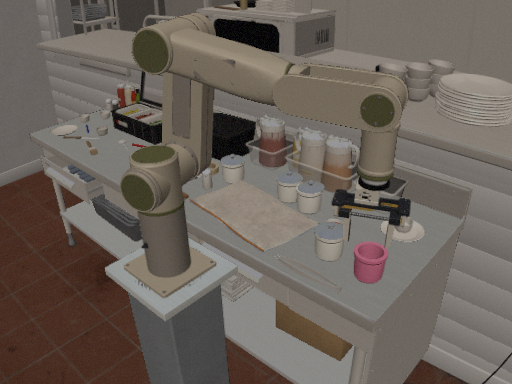

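View pics/side0.png

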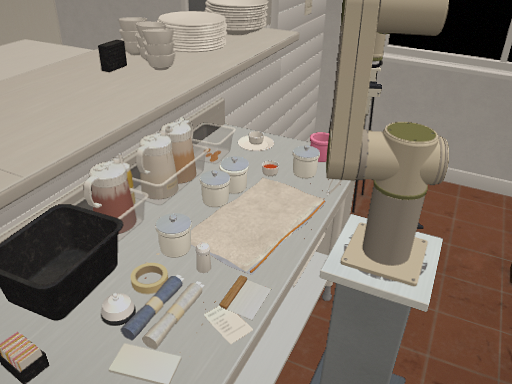

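Scene picture: four white crocks at (232,168), (289,186), (309,196) and (329,240). The pink look-alike at (369,262) has no lid and isn't one of them. In the side picture the same crocks are at (174,236), (215,188), (234,175) and (306,161). Next I'll locate the knobs and flange planes.

```bash
cat > an.py <<'E'
from h import *
def fit(W,c):
    """W Nx3 near crock centre c: flange plane slope, knob, flange circle centre"""
    r=np.hypot(W[:,0]-c[0],W[:,1]-c[1])
    k=W[(r<.022)&(W[:,2]>.112)&(W[:,2]<.13)]
    f=W[(r<.06)&(W[:,2]>.088)&(W[:,2]<.108)]
    kc=k[:,:2].mean(0) if len(k) else np.array(c)
    rr=np.hypot(f[:,0]-kc[0],f[:,1]-kc[1]); g=f[(rr>.016)&(rr<.044)]
    A=np.c_[g[:,:2]-kc,np.ones(len(g))]
    m=np.ones(len(g),bool)
    for _ in range(4):
        x=np.linalg.lstsq(A[m],g[m,2],rcond=None)[0]; e=g[:,2]-A@x; m=abs(e)<max(.0015,2*np.std(e[m]))
    return kc,(k[:,2].max() if len(k) else 0),x,len(g),np.std(e[m]),(f[:,:2].min(0)+f[:,:2].max(0))/2
E
python3 - <<'E'
from an import *
px={'scene':[(232,168),(289,186),(309,196),(329,240)],'side':[(174,236),(215,188),(234,175),(306,161)]}
for n in px:
    z=np.load(n+'0.npz');W=z['W']
    for i,(u,v) in enumerate(px[n]):
        R=W[v-30:v+25,u-28:u+29].reshape(-1,3); R=R[(R[:,2]>.088)&(R[:,2]<.13)]
        c=np.median(R[:,:2],0); kc,kz,x,N,s,fc=fit(R,c)
        print(n,i,'med',c.round(3),'knob',kc.round(4),kz.round(4),'slope',x.round(4),N,s.round(4),'fc',fc.round(4))
E
```

```text
Traceback (most recent call last):
AttributeError: 'int' object has no attribute 'round'
```

```bash
cat > a0.py <<'E'
from an import *
px={'scene':[(232,168),(289,186),(309,196),(329,240)],'side':[(174,236),(215,188),(234,175),(306,161)]}
np.set_printoptions(suppress=True)
for n in px:
    z=np.load(n+'0.npz');W=z['W']
    for i,(u,v) in enumerate(px[n]):
        R=W[v-30:v+25,u-28:u+29].reshape(-1,3); R=R[(R[:,2]>.088)&(R[:,2]<.13)]
        c=np.median(R[:,:2],0); 
        c=[np.mean(np.percentile(R[:,0],[3,97])),np.mean(np.percentile(R[:,1],[3,97]))]
        kc,kz,x,N,s,fc=fit(R,c)
        print(n,i,'med',np.round(c,3),'knob',kc.round(4),round(float(kz),4),'slope',x.round(4),N,s.round(4),'fc',fc.round(4))
    for (u,v) in px[n]: print(W[v-15:v+16:6,u].round(3).tolist())
E
python3 a0.py
```

```text
scene 0 med [0.645 0.341] knob [0.6451 0.3411] 0.0 slope [-0.7056 -0.95    0.1514] 4 0.0015 fc [0.6655 0.3863]
scene 1 med [ 0.641 -0.047] knob [ 0.6412 -0.0474] 0.0 slope [-0.1461  0.1129  0.0913] 47 0.0011 fc [ 0.6141 -0.0427]
scene 2 med [ 0.636 -0.085] knob [ 0.636  -0.0845] 0.0 slope [-0.0128 -0.0451  0.0948] 20 0.0008 fc [ 0.6051 -0.0823]
scene 3 med [ 0.381 -0.386] knob [ 0.3808 -0.386 ] 0.0 slope [0.0213 0.0885 0.0943] 159 0.0016 fc [ 0.3806 -0.3616]
[[0.681, 0.391, 0.046], [0.552, 0.258, 0.101], [0.526, 0.233, 0.091], [0.528, 0.237, 0.061], [0.522, 0.233, 0.037], [0.522, 0.234, 0.008]]
[[0.59, -0.014, 0.118], [0.579, -0.024, 0.099], [0.552, -0.045, 0.091], [0.552, -0.046, 0.066], [0.556, -0.043, 0.037], [0.562, -0.039, 0.006]]
[[0.564, -0.129, 0.123], [0.563, -0.131, 0.1], [0.54, -0.149, 0.09], [0.534, -0.154, 0.07], [0.539, -0.151, 0.041], [0.539, -0.153, 0.016]]
[[-0.65, -0.996, 0.904], [0.376, -0.349, 0.096], [0.347, -0.369, 0.096], [0.347, -0.37, 0.074], [0.344, -0.374, 0.055], [0.352, -0.371, 0.025]]
side 0 med [0.559 0.272] knob [0.5591 0.2713] 0.1202 slope [ 0.0047 -0
[... 261 characters left out ...]
 [ 0.5746 -0.0711]
side 3 med [ 0.383 -0.418] knob [ 0.3826 -0.418 ] 0.0 slope [-0.0145  0.0782  0.094 ] 24 0.0013 fc [ 0.3803 -0.4154]
[[0.558, 0.268, 0.101], [0.543, 0.289, 0.098], [0.53, 0.309, 0.095], [0.534, 0.306, 0.071], [0.533, 0.31, 0.053], [0.538, 0.305, 0.026]]
[[0.582, -0.008, 0.114], [0.576, 0.003, 0.099], [0.564, 0.025, 0.091], [0.564, 0.025, 0.067], [0.565, 0.025, 0.044], [0.568, 0.021, 0.017]]
[[0.568, -0.116, 0.116], [0.562, -0.105, 0.099], [0.549, -0.081, 0.091], [0.55, -0.081, 0.067], [0.551, -0.084, 0.041], [0.552, -0.086, 0.015]]
[[0.384, -0.337, 0.118], [0.38, -0.331, 0.097], [0.366, -0.293, 0.093], [0.369, -0.311, 0.059], [0.365, -0.303, 0.039], [0.364, -0.307, 0.011]]
```

```bash
cat > a1.py <<'E'
from an import *
np.set_printoptions(suppress=True)
C0=[(.558,.270),(.585,-.015),(.567,-.120),(.383,-.335)]
for n in('scene','side'):
    W=np.load(n+'0.npz')['W'].reshape(-1,3)
    for i,c in enumerate(C0):
        for _ in range(2):
            kc,kz,x,N,s,fc=fit(W,c); c=kc
        r=np.hypot(*(W[:,:2]-kc).T)
        rim=W[(r<.07)&(W[:,2]>.02)&(W[:,2]<.08)]  # body wall: circle fit
        A=np.c_[2*rim[:,:2],np.ones(len(rim))]; b=(rim[:,:2]**2).sum(1); o=np.linalg.lstsq(A,b,rcond=None)[0]
        print(n,i,'knob',kc.round(4),round(float(kz),4),'plane',x.round(4),N,s.round(4),'body',o[:2].round(4),np.sqrt(o[2]+o[0]**2+o[1]**2).round(4))
E
python3 a1.py
```

```text
scene 0 knob [0.5586 0.2649] 0.1207 plane [0.0007 0.0267 0.097 ] 122 0.002 body [0.5582 0.2626] 0.0423
scene 1 knob [ 0.5832 -0.0202] 0.1214 plane [0.0161 0.0192 0.097 ] 174 0.0017 body [ 0.5778 -0.021 ] 0.036
scene 2 knob [ 0.5703 -0.1326] 0.1252 plane [ 0.021  -0.0616  0.1002] 187 0.0016 body [ 0.5736 -0.1241] 0.0458
scene 3 knob [ 0.3819 -0.3484] 0.1199 plane [0.0049 0.0077 0.0961] 277 0.0015 body [ 0.3822 -0.3488] 0.0429
side 0 knob [0.5591 0.2713] 0.1202 plane [ 0.0047 -0.0088  0.0967] 363 0.0014 body [0.561 0.269] 0.0456
side 1 knob [ 0.5852 -0.0105] 0.1239 plane [ 0.0057 -0.0252  0.0967] 232 0.0014 body [ 0.5908 -0.0215] 0.0523
side 2 knob [ 0.5711 -0.1243] 0.1252 plane [ 0.0102 -0.0778  0.0997] 219 0.002 body [ 0.5638 -0.1153] 0.0361
side 3 knob [ 0.382  -0.3385] 0.1234 plane [ 0.0061 -0.0308  0.097 ] 177 0.0018 body [ 0.3838 -0.3412] 0.0431
```

Lid C, at scene (309,196) / side (234,175), world about (0.571,-0.128), is the only one clearly tilted: slope about 0.07 and high towards -y. It also sits 3–4 mm higher than the others. I'll check clearance around it and confirm with an enlarged crop.

Run:
```python
from h import *
W=np.vstack([np.load(n+'0.npz')['W'].reshape(-1,3) for n in('scene','side')])
for y in np.arange(-.30,.06,.03):
    print(round(y,2),[round(float(W[m][:,2].max()),3) if (m:=(abs(W[:,0]-x)<.015)&(abs(W[:,1]-y)<.015)&(W[:,2]<.5)).any() else 0 for x in np.arange(.42,.76,.03)])
from scipy.spatial.transform import Rotation as R
print(R.from_rotvec(robot.read_state()['orientation']).as_matrix().round(3))
p=np.load('side0.npz')['p']; save(cv2.resize(p[140:215,180:280],None,fx=7,fy=7,interpolation=cv2.INTER_CUBIC),'pics/crop.png')
```

```text
-0.3 [0.101, 0.006, 0.04, 0.039, 0.04, 0.006, 0.004, 0.006, 0.003, 0.103, 0.36, 0.36]
-0.27 [0.004, 0.003, 0.037, 0.038, 0.039, 0.006, 0.004, -0.0, 0.004, 0.102, 0.361, 0.361]
-0.24 [0.004, 0.004, 0.035, 0.038, 0.004, 0.005, 0.001, 0, 0, 0.342, 0.361, 0.362]
-0.21 [0.018, 0.02, 0.019, 0.019, 0.006, 0.005, 0.006, 0.003, 0, 0.006, 0.361, 0.362]
-0.18 [0.02, 0.019, 0.02, 0.019, 0.104, 0.106, 0.105, 0.004, 0.004, 0, 0.359, 0.363]
-0.15 [0.02, 0.02, 0.02, 0.101, 0.104, 0.125, 0.104, 0.102, 0.006, 0.003, 0.361, 0.361]
-0.12 [0.02, 0.021, 0.019, 0.1, 0.104, 0.125, 0.103, 0.101, 0.002, 0.345, 0.361, 0.361]
-0.09 [0.019, 0.02, 0.019, 0.098, 0.102, 0.103, 0.102, 0, 0, 0.336, 0.361, 0.363]
-0.06 [0.021, 0.02, 0.019, 0.019, 0.098, 0.1, 0.1, 0.096, 0.003, 0.352, 0.361, 0.362]
-0.03 [0.021, 0.02, 0.019, 0.019, 0.099, 0.121, 0.121, 0.101, 0.09, 0.003, 0.361, 0.361]
-0.0 [0.019, 0.02, 0.021, 0.022, 0.1, 0.12, 0.124, 0.1, 0.004, 0.341, 0.36, 0.361]
0.03 [0.02, 0.021, 0.019, 0.018, 0.096, 0.1, 0.1, 0.097, 0.004, 0.004, 0.36, 0.361]
[[ 0.918  0.397 -0.001]
 [ 0.397 -0.918  0.002]
 [ 0.    -0.002 -1.   ]]
```

View pics/crop.png

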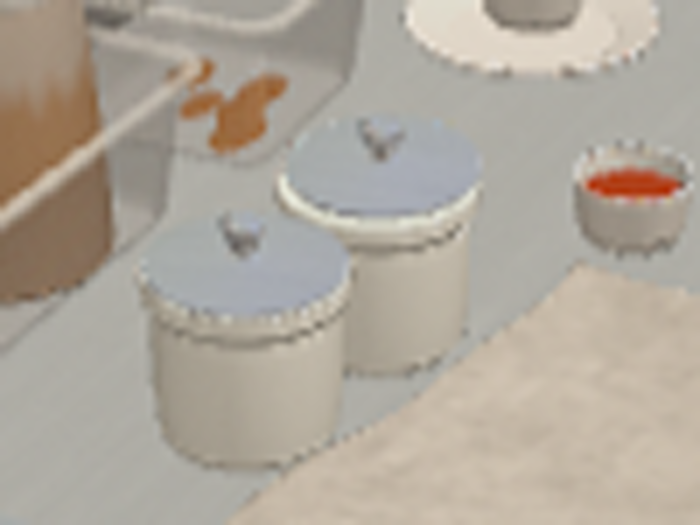

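The crop confirms it. The far crock's lid, at crop (380,170), leaves its near rim bare, so it's shifted to -y. I'll go above its high side with the fingers shut.

Call:
play_rows(slide=[[0.115,-0.055,-0.01],[0.115,-0.055,-0.01],[0.115,-0.055,-0.01],[0.115,-0.055,-0.01],[0.115,-0.055,-0.01],[0.115,-0.055,-0.01],[0.115,-0.055,-0.01],[0.115,-0.055,-0.01]], twist=[[0,0,0],[0,0,0],[0,0,0],[0,0,0],[0,0,0],[0,0,0],[0,0,0],[0,0,0]], fingers=1, force=20)

```text
t: 0.9
tool_pos: [0.4063, -0.3569, 0.207]
orientation: [-3.076, -0.637, 0.001]
force: [0.6, 0.5, 0.2]
opening: 0.0338
gripper_force: 0.0
```

Call:
play_rows(slide=[[0.115,-0.055,-0.01],[0.115,-0.055,-0.01],[0.115,-0.055,-0.01],[0.115,-0.055,-0.01],[0.115,-0.055,-0.01],[0.115,-0.055,-0.01],[0.115,-0.055,-0.01],[0.115,-0.055,-0.01]], twist=[[0,0,0],[0,0,0],[0,0,0],[0,0,0],[0,0,0],[0,0,0],[0,0,0],[0,0,0]])

```text
t: 1.7
tool_pos: [0.5737, -0.1646, 0.2269]
orientation: [-3.076, -0.638, 0.001]
force: [0.1, -0.2, -0.1]
opening: 0.0004
gripper_force: 0.0
```

Call:
play_rows(slide=[[0,0,0],[0,0,0],[0,0,0],[0,0,0],[0,0,0],[0,0,0],[0,0,0],[0,0,0]], twist=[[0,0,0.055],[0,0,0.055],[0,0,0.055],[0,0,0.055],[0,0,0],[0,0,0],[0,0,0],[0,0,0]])

```text
t: 2.5
tool_pos: [0.5731, -0.1659, 0.2273]
orientation: [-3.129, -0.281, 0.0]
force: [-0.4, 0.7, -0.5]
opening: 0.0004
gripper_force: 0.0
```

```bash
cat > a2.py <<'E'
from an import *
import sys
np.set_printoptions(suppress=True)
from scipy.spatial.transform import Rotation as R
t=sys.argv[1]
s=robot.read_state(); print(s['t'],s['tool_pos'].round(4),s['force'].round(2),s['opening'],s['gripper_force']); print(R.from_rotvec(s['orientation']).as_matrix().round(3))
for n in sys.argv[2:]:
    p,d,c=grab(n); save(p,f'pics/{n}{t}.png'); W=cloud(d,c); np.savez(f'{n}{t}.npz',p=p,d=d,W=W)
    W=W.reshape(-1,3)
    if n=='wrist': print('cam',np.round(c['world_from_camera'],3).tolist())
    kc,kz,x,N,sd,fc=fit(W,(.571,-.124)); print(n,'knob',kc.round(4),round(float(kz),4),'plane',x.round(4),N,sd.round(4))
E
python3 a2.py 1 wrist side
```

```text
2.5 [ 0.5731 -0.1659  0.2273] [-0.4   0.65 -0.46] 0.0004387740565869427 0.0
[[ 0.984  0.178 -0.   ]
 [ 0.178 -0.984  0.   ]
 [-0.    -0.    -1.   ]]
cam [[0.177, -0.945, -0.273, 0.65], [-0.984, -0.171, -0.047, -0.152], [-0.002, 0.278, -0.961, 0.425], [0.0, 0.0, 0.0, 1.0]]
wrist knob [ 0.5757 -0.1272] 0.1242 plane [ 0.005  -0.0605  0.1002] 4492 0.0007
side knob [ 0.5711 -0.1238] 0.123 plane [ 0.0182 -0.0741  0.0994] 219 0.0018
```

View pics/wrist1.png

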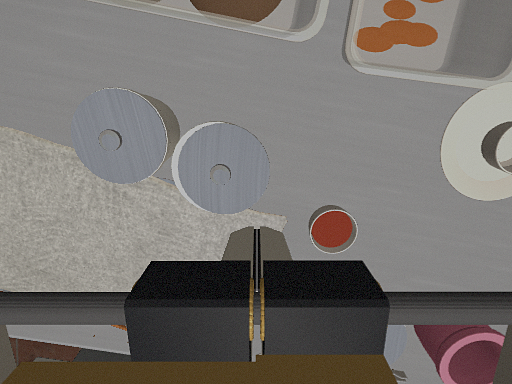

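The wrist picture shows the skewed lid with its knob at (220,174). A white crescent of rim is bare on its left at (178,175), so the high side is image-right, which is tool +y. The neighbour, with its knob at (109,140), is concentric. I'll lower over the high edge.

Call:
play_rows(slide=[[0.014,-0.005,0.07],[0.013,-0.004,0.07],[0,0,0.07],[0,0,0.07],[0,0,0.07],[0,0,0.06],[0,0,0.04],[0,0,0.02]], twist=[[0,0,0],[0,0,0],[0,0,0],[0,0,0],[0,0,0],[0,0,0],[0,0,0],[0,0,0]])

```text
t: 3.4
tool_pos: [0.5789, -0.1623, 0.1087]
orientation: [-3.128, -0.28, 0.002]
force: [0.2, 0.4, -0.2]
opening: 0.0002
gripper_force: 0.0
```

Call:
play_rows(slide=[[0,0,0.004],[0,0,0.004],[0,0,0.004],[0,0,0.004],[0,0,0],[0,0,0],[0,0,0],[0,0,0]], twist=[[0,0,0],[0,0,0],[0,0,0],[0,0,0],[0,0,0],[0,0,0],[0,0,0],[0,0,0]])

```text
t: 4.2
tool_pos: [0.5794, -0.1624, 0.1059]
orientation: [3.129, 0.28, 0.0]
force: [-0.4, 0.0, 0.0]
opening: 0.0003
gripper_force: 0.0
```

Call:
play_rows(slide=[[0,0,0.002],[0,0,0.002],[0,0,0.002],[0,0,0.002],[0,0,0],[0,0,0],[0,0,0],[0,0,0]], twist=[[0,0,0],[0,0,0],[0,0,0],[0,0,0],[0,0,0],[0,0,0],[0,0,0],[0,0,0]])

```text
t: 5.0
tool_pos: [0.5794, -0.1624, 0.1039]
orientation: [3.129, 0.28, 0.0]
force: [0.0, -1.0, 0.6]
opening: 0.0004
gripper_force: 0.0
```

Call:
play_rows(slide=[[0,0,0.001],[0,0,0.001],[0,0,0.001],[0,0,0.001],[0,0,0],[0,0,0],[0,0,0],[0,0,0]], twist=[[0,0,0],[0,0,0],[0,0,0],[0,0,0],[0,0,0],[0,0,0],[0,0,0],[0,0,0]])

```text
t: 5.8
tool_pos: [0.5794, -0.1624, 0.1029]
orientation: [-3.129, -0.28, -0.0]
force: [0.2, -0.3, -0.3]
opening: 0.0002
gripper_force: 0.0
```

Call:
play_rows(slide=[[0,0,0.001],[0,0,0.001],[0,0,0.001],[0,0,0.001],[0,0,0],[0,0,0],[0,0,0],[0,0,0]], twist=[[0,0,0],[0,0,0],[0,0,0],[0,0,0],[0,0,0],[0,0,0],[0,0,0],[0,0,0]])

```text
t: 6.6
tool_pos: [0.5794, -0.1624, 0.1019]
orientation: [-3.129, -0.28, -0.0]
force: [-0.1, 0.6, -0.4]
opening: 0.0004
gripper_force: 0.0
```

Call:
play_rows(slide=[[0,0,0.001],[0,0,0.001],[0,0,0],[0,0,0],[0,0,0],[0,0,0],[0,0,0],[0,0,0]], twist=[[0,0,0],[0,0,0],[0,0,0],[0,0,0],[0,0,0],[0,0,0],[0,0,0],[0,0,0]])

```text
t: 7.4
tool_pos: [0.5794, -0.1624, 0.1013]
orientation: [-3.129, -0.28, 0.0]
force: [0.3, -0.3, 0.2]
opening: 0.0004
gripper_force: 0.0
```

```bash
python3 a2.py 2 wrist side
```

```text
7.4 [ 0.5794 -0.1624  0.1013] [ 0.29 -0.27  0.19] 0.00038901032871396524 0.0
[[ 0.984  0.177 -0.   ]
 [ 0.177 -0.984  0.   ]
 [-0.    -0.    -1.   ]]
cam [[0.177, -0.946, -0.273, 0.656], [-0.984, -0.17, -0.047, -0.148], [-0.002, 0.277, -0.961, 0.299], [0.0, 0.0, 0.0, 1.0]]
wrist knob [ 0.5766 -0.1275] 0.1245 plane [-0.0042 -0.0661  0.1004] 8377 0.0007
side knob [ 0.5706 -0.1227] 0.1242 plane [ 0.0217 -0.0829  0.0996] 223 0.0017
```

Call:
play_rows(slide=[[0,0,0.001],[0,0,0.001],[0,0,0],[0,0,0],[0,0,0],[0,0,0],[0,0,0],[0,0,0]], twist=[[0,0,0],[0,0,0],[0,0,0],[0,0,0],[0,0,0],[0,0,0],[0,0,0],[0,0,0]])

```text
t: 8.3
tool_pos: [0.5794, -0.1624, 0.1008]
orientation: [-3.129, -0.28, 0.0]
force: [0.1, -0.7, -0.0]
opening: 0.0003
gripper_force: 0.0
```

Call:
play_rows(slide=[[0,0,0.001],[0,0,0.001],[0,0,0],[0,0,0],[0,0,0],[0,0,0],[0,0,0],[0,0,0]], twist=[[0,0,0],[0,0,0],[0,0,0],[0,0,0],[0,0,0],[0,0,0],[0,0,0],[0,0,0]])

```text
t: 9.1
tool_pos: [0.5794, -0.1624, 0.1004]
orientation: [3.129, 0.28, 0.0]
force: [-0.2, 0.5, -0.1]
opening: 0.0004
gripper_force: 0.0
```

Call:
play_rows(slide=[[0,0,0.001],[0,0,0.001],[0,0,0],[0,0,0],[0,0,0],[0,0,0],[0,0,0],[0,0,0]], twist=[[0,0,0],[0,0,0],[0,0,0],[0,0,0],[0,0,0],[0,0,0],[0,0,0],[0,0,0]])

```text
t: 9.9
tool_pos: [0.5794, -0.1624, 0.0998]
orientation: [3.129, 0.28, -0.0]
force: [-0.6, 0.1, 0.4]
opening: 0.0008
gripper_force: 0.0
```

Call:
play_rows(slide=[[0,0,0.001],[0,0,0.001],[0,0,0],[0,0,0],[0,0,0],[0,0,0],[0,0,0],[0,0,0]], twist=[[0,0,0],[0,0,0],[0,0,0],[0,0,0],[0,0,0],[0,0,0],[0,0,0],[0,0,0]])

```text
t: 10.7
tool_pos: [0.5794, -0.1625, 0.0994]
orientation: [3.129, 0.28, 0.0]
force: [-0.1, -0.0, 0.2]
opening: 0.0006
gripper_force: 0.0
```

```bash
python3 a2.py 3 wrist side
```

```text
10.7 [ 0.5794 -0.1625  0.0994] [-0.09 -0.01  0.21] 0.0006390727716974425 0.0
[[ 0.984  0.177  0.   ]
 [ 0.177 -0.984 -0.   ]
 [ 0.     0.    -1.   ]]
cam [[0.177, -0.946, -0.273, 0.656], [-0.984, -0.17, -0.047, -0.148], [-0.002, 0.277, -0.961, 0.297], [0.0, 0.0, 0.0, 1.0]]
wrist knob [ 0.5766 -0.1275] 0.1245 plane [-0.0043 -0.0665  0.1004] 8381 0.0007
side knob [ 0.5713 -0.1238] 0.1248 plane [ 0.0183 -0.085   0.0996] 216 0.0018
```

View pics/wrist3.png

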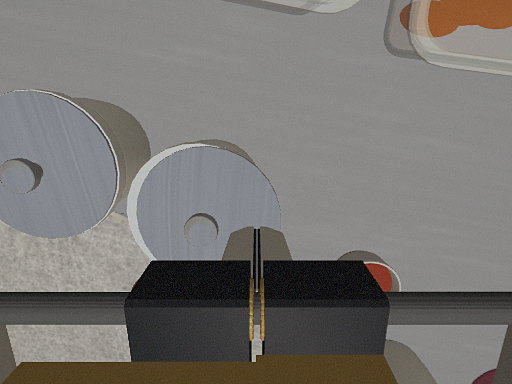

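Run:
```python
from h import *
np.set_printoptions(suppress=True)
z=np.load('wrist3.npz');W=z['W']
for v in (222,226,230,236,244,252): print(v,W[v,[215,228,240,250,262,275,283]].round(4).tolist())
```

```text
222 [[0.5815, -0.135, 0.117], [0.5765, -0.1425, 0.1012], [0.5783, -0.1505, 0.1022], [0.5794, -0.1571, 0.1021], [0.5811, -0.165, 0.1026], [0.5824, -0.1736, 0.1021], [0.5458, -0.1949, 0.0013]]
226 [[0.58, -0.1356, 0.1198], [0.5745, -0.143, 0.1034], [0.5753, -0.151, 0.1018], [0.588, -0.1562, 0.13], [0.5896, -0.163, 0.1311], [0.5794, -0.1743, 0.1016], [0.5413, -0.1958, 0.0006]]
230 [[0.5782, -0.1361, 0.1216], [0.5714, -0.1435, 0.1028], [0.5874, -0.1508, 0.1369], [0.588, -0.1564, 0.136], [0.5894, -0.1629, 0.1365], [0.5905, -0.1701, 0.1361], [0.5368, -0.1968, 0.0004]]
236 [[0.5737, -0.1366, 0.1205], [0.5665, -0.1441, 0.1015], [0.5872, -0.1513, 0.1443], [0.5885, -0.1565, 0.1451], [0.5898, -0.1627, 0.1456], [0.5904, -0.1697, 0.1441], [0.5915, -0.1738, 0.1448]]
244 [[0.5592, -0.1362, 0.1021], [0.5861, -0.1458, 0.1539], [0.5876, -0.1518, 0.1548], [0.5885, -0.1567, 0.1548], [0.5894, -0.1627, 0.1543], [0.5905, -0.1691, 0.1542], [0.5913, -0.173, 0.1545]]
252 [[0.5528, -0.137, 0.1013], [0.5863, -0.1466, 0.1627], [0.5876, -0.1522, 0.1632], [0.5884, -0.1569, 0.1631], [0.5899, -0.1624, 0.1642], [0.5907, -0.1685, 0.1635], [0.5913, -0.1723, 0.1635]]
```

Run:
```python
from h import *
np.set_printoptions(suppress=True)
z=np.load('side3.npz');W=z['W']
m=(abs(W[...,0]-.579)<.03)&(abs(W[...,1]+.162)<.03)&(W[...,2]>.1)&(W[...,2]<.2)
v,u=np.nonzero(m)
for r in np.unique(v):
    c=u[v==r]; print(r,c.min(),c.max(),W[r,c].mean(0).round(3),W[r,c,2].round(3).min())
p=z['p']; save(cv2.resize(p[110:200,190:290],None,fx=6,fy=6,interpolation=cv2.INTER_CUBIC),'pics/crop3.png')
```

```text
133 241 241 [ 0.574 -0.179  0.193] 0.193
134 241 241 [ 0.571 -0.173  0.191] 0.191
135 241 241 [ 0.572 -0.176  0.186] 0.186
136 241 241 [ 0.575 -0.181  0.18 ] 0.18
137 241 241 [ 0.572 -0.176  0.179] 0.179
138 241 241 [ 0.573 -0.179  0.173] 0.173
139 234 241 [ 0.577 -0.159  0.177] 0.17
140 234 241 [ 0.574 -0.152  0.177] 0.167
141 234 241 [ 0.573 -0.152  0.173] 0.165
142 234 241 [ 0.574 -0.153  0.169] 0.16
143 234 241 [ 0.574 -0.153  0.164] 0.155
144 234 241 [ 0.574 -0.153  0.161] 0.152
145 234 241 [ 0.574 -0.154  0.156] 0.147
146 234 240 [ 0.574 -0.149  0.155] 0.148
147 234 240 [ 0.574 -0.15   0.15 ] 0.145
148 234 240 [ 0.576 -0.153  0.145] 0.138
149 234 240 [ 0.575 -0.152  0.141] 0.137
150 235 240 [ 0.574 -0.153  0.137] 0.136
151 238 239 [ 0.573 -0.158  0.132] 0.131
156 232 238 [ 0.589 -0.162  0.106] 0.101
157 229 243 [ 0.581 -0.159  0.105] 0.1
158 228 243 [ 0.585 -0.157  0.101] 0.1
159 228 243 [ 0.575 -0.15   0.103] 0.1
160 231 244 [ 0.565 -0.15   0.101] 0.1
161 236 241 [ 0.564 -0.142  0.102] 0.1
162 239 242 [ 0.555 -0.138  0.101] 0.1
163 240 240 [ 0.553 -0.132  0.101] 0.101
```

View pics/crop3.png

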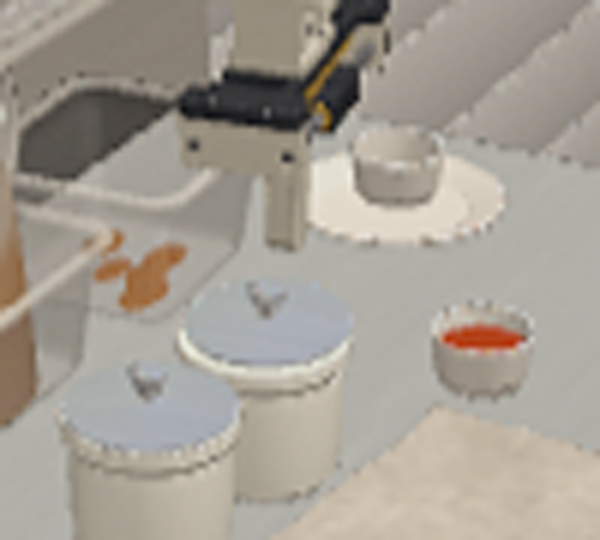

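Both views show the shut fingertips about 29 mm above the reported TCP, with the tips at z≈0.129 when TCP z is 0.099. So nothing has been touched yet. I'll carry on down with that offset in mind.

Call:
play_rows(slide=[[0,0,0.014],[0,0,0.014],[0,0,0.014],[0,0,0.014],[0,0,0.014],[0,0,0.01],[0,0,0],[0,0,0]], twist=[[0,0,0],[0,0,0],[0,0,0],[0,0,0],[0,0,0],[0,0,0],[0,0,0],[0,0,0]])

```text
t: 11.6
tool_pos: [0.5794, -0.1624, 0.0793]
orientation: [-3.129, -0.28, 0.0]
force: [0.3, -0.6, 0.8]
opening: 0.0001
gripper_force: 0.0
```

```bash
python3 a2.py 4 wrist
python3 - <<'E'
from h import *
np.set_printoptions(suppress=True)
W=np.load('wrist4.npz')['W']
for v in range(216,236,2): print(v,W[v,[244,250,262,268]][:,[0,2]].round(4).tolist())
E
```

```text
11.6 [ 0.5794 -0.1624  0.0793] [ 0.34 -0.58  0.81] 0.00013461896599732643 0.0
[[ 0.984  0.178 -0.   ]
 [ 0.178 -0.984  0.   ]
 [-0.    -0.    -1.   ]]
cam [[0.177, -0.946, -0.273, 0.656], [-0.984, -0.17, -0.047, -0.148], [-0.002, 0.277, -0.961, 0.277], [0.0, 0.0, 0.0, 1.0]]
wrist knob [ 0.577  -0.1275] 0.1242 plane [-0.0107 -0.0682  0.1005] 8523 0.0007
216 [[0.5903, 0.1016], [0.5907, 0.1011], [0.5922, 0.1015], [0.5927, 0.1012]]
218 [[0.5893, 0.1025], [0.5897, 0.1017], [0.5913, 0.1026], [0.592, 0.1027]]
220 [[0.5881, 0.1025], [0.5883, 0.1014], [0.5901, 0.1028], [0.5908, 0.1028]]
222 [[0.5866, 0.102], [0.5867, 0.1007], [0.5881, 0.1009], [0.5892, 0.1019]]
224 [[0.5854, 0.102], [0.5857, 0.1013], [0.5875, 0.1026], [0.5876, 0.1011]]
226 [[0.5839, 0.1016], [0.5883, 0.1108], [0.5892, 0.1101], [0.5867, 0.1021]]
228 [[0.588, 0.1144], [0.5885, 0.1142], [0.5895, 0.1137], [0.5901, 0.1138]]
230 [[0.5879, 0.1171], [0.5882, 0.1164], [0.5898, 0.1174], [0.5897, 0.1157]]
232 [[0.5872, 0.1182], [0.5882, 0.1192], [0.5897, 0.1199], [0.5899, 0.119]]
234 [[0.5885, 0.1238], [0.5884, 0.1223], [0.5895, 0.1221], [0.5904, 0.123]]
```

Call:
play_rows(slide=[[0,0,0.004],[0,0,0.004],[0,0,0.003],[0,0,0.002],[0,0,0.002],[0,0,0.001],[0,0,0],[0,0,0]], twist=[[0,0,0],[0,0,0],[0,0,0],[0,0,0],[0,0,0],[0,0,0],[0,0,0],[0,0,0]])

```text
t: 12.45
tool_pos: [0.5794, -0.1624, 0.0754]
orientation: [3.129, 0.28, 0.0]
force: [0.4, 0.1, -0.4]
opening: 0.0004
gripper_force: 0.0
```

Call:
play_rows(slide=[[0,0,0.001],[0,0,0.001],[0,0,0.001],[0,0,0.001],[0,0,0],[0,0,0],[0,0,0],[0,0,0]], twist=[[0,0,0],[0,0,0],[0,0,0],[0,0,0],[0,0,0],[0,0,0],[0,0,0],[0,0,0]])

```text
t: 13.25
tool_pos: [0.5794, -0.1624, 0.0744]
orientation: [3.129, 0.28, -0.0]
force: [0.2, 0.8, -0.2]
opening: 0.0006
gripper_force: 0.0
```

Call:
play_rows(slide=[[0,0,0.001],[0,0,0.001],[0,0,0.001],[0,0,0],[0,0,0],[0,0,0],[0,0,0],[0,0,0]], twist=[[0,0,0],[0,0,0],[0,0,0],[0,0,0],[0,0,0],[0,0,0],[0,0,0],[0,0,0]])

```text
t: 14.05
tool_pos: [0.5794, -0.1624, 0.0736]
orientation: [3.129, 0.28, 0.0]
force: [-0.4, -0.5, 0.0]
opening: 0.0008
gripper_force: 0.0
```

Call:
play_rows(slide=[[0,0,0.001],[0,0,0.001],[0,0,0],[0,0,0],[0,0,0],[0,0,0],[0,0,0],[0,0,0]], twist=[[0,0,0],[0,0,0],[0,0,0],[0,0,0],[0,0,0],[0,0,0],[0,0,0],[0,0,0]])

```text
t: 14.85
tool_pos: [0.5794, -0.1624, 0.0731]
orientation: [3.129, 0.28, -0.0]
force: [-0.2, -0.1, -0.9]
opening: 0.0006
gripper_force: 0.0
```

Call:
play_rows(slide=[[0,0,0.001],[0,0,0.001],[0,0,0],[0,0,0],[0,0,0],[0,0,0],[0,0,0],[0,0,0]], twist=[[0,0,0],[0,0,0],[0,0,0],[0,0,0],[0,0,0],[0,0,0],[0,0,0],[0,0,0]])

```text
t: 15.65
tool_pos: [0.5794, -0.1624, 0.0726]
orientation: [3.129, 0.28, 0.0]
force: [0.3, 0.8, -0.3]
opening: 0.0003
gripper_force: 0.0
```

Call:
play_rows(slide=[[0,0,0.001],[0,0,0.001],[0,0,0],[0,0,0],[0,0,0],[0,0,0],[0,0,0],[0,0,0]], twist=[[0,0,0],[0,0,0],[0,0,0],[0,0,0],[0,0,0],[0,0,0],[0,0,0],[0,0,0]])

```text
t: 16.45
tool_pos: [0.5794, -0.1624, 0.0721]
orientation: [-3.129, -0.28, -0.0]
force: [-0.5, -0.0, -0.4]
opening: 0.0006
gripper_force: 0.0
```

```bash
python3 a2.py 5 wrist
```

```text
16.45 [ 0.5794 -0.1624  0.0721] [-0.48 -0.01 -0.45] 0.0005884877815583029 0.0
[[ 0.984  0.177  0.   ]
 [ 0.177 -0.984  0.   ]
 [ 0.    -0.    -1.   ]]
cam [[0.177, -0.946, -0.273, 0.656], [-0.984, -0.17, -0.047, -0.148], [-0.002, 0.277, -0.961, 0.27], [0.0, 0.0, 0.0, 1.0]]
wrist knob [ 0.5784 -0.1275] 0.1241 plane [-0.0168 -0.0695  0.1005] 8995 0.0007
```

Call:
play_rows(slide=[[0,0,0.001],[0,0,0.001],[0,0,0.001],[0,0,0.001],[0,0,0],[0,0,0],[0,0,0],[0,0,0]], twist=[[0,0,0],[0,0,0],[0,0,0],[0,0,0],[0,0,0],[0,0,0],[0,0,0],[0,0,0]])

```text
t: 17.3
tool_pos: [0.5794, -0.1624, 0.0711]
orientation: [-3.129, -0.28, -0.0]
force: [0.4, 0.4, -0.1]
opening: 0.0002
gripper_force: 0.0
```

Call:
play_rows(slide=[[0,0,0.001],[0,0,0.001],[0,0,0.001],[0,0,0.001],[0,0,0],[0,0,0],[0,0,0],[0,0,0]], twist=[[0,0,0],[0,0,0],[0,0,0],[0,0,0],[0,0,0],[0,0,0],[0,0,0],[0,0,0]])

```text
t: 18.1
tool_pos: [0.5795, -0.1625, 0.0702]
orientation: [3.129, 0.28, 0.0]
force: [-0.2, -1.1, 1.4]
opening: 0.0005
gripper_force: 0.7
```

```bash
python3 a2.py 6 wrist
python3 - <<'E'
from h import *
np.set_printoptions(suppress=True)
W=np.load('wrist6.npz')['W']
for v in range(220,232): print(v,W[v,[244,250,262,268]][:,[0,2]].round(4).tolist())
E
```

```text
18.1 [ 0.5795 -0.1625  0.0702] [-0.16 -1.12  1.37] 0.0004681878366495357 0.676203002803959
[[ 0.984  0.177  0.   ]
 [ 0.177 -0.984 -0.   ]
 [ 0.     0.    -1.   ]]
cam [[0.177, -0.946, -0.273, 0.656], [-0.984, -0.17, -0.047, -0.148], [-0.002, 0.277, -0.961, 0.268], [0.0, 0.0, 0.0, 1.0]]
wrist knob [ 0.5791 -0.128 ] 0.1247 plane [-0.0208 -0.0411  0.1009] 9274 0.0007
220 [[0.5912, 0.1011], [0.5919, 0.1013], [0.5928, 0.1005], [0.5939, 0.1018]]
221 [[0.5905, 0.1009], [0.5912, 0.1011], [0.5922, 0.1005], [0.5933, 0.1019]]
222 [[0.59, 0.1011], [0.5909, 0.1018], [0.5922, 0.1021], [0.5918, 0.0994]]
223 [[0.5895, 0.1014], [0.5905, 0.1025], [0.5911, 0.1009], [0.5922, 0.1022]]
224 [[0.5886, 0.1007], [0.5891, 0.1003], [0.5907, 0.1013], [0.5912, 0.101]]
225 [[0.5888, 0.1026], [0.5891, 0.1019], [0.5903, 0.1019], [0.5909, 0.1019]]
226 [[0.5879, 0.1019], [0.5883, 0.1015], [0.5895, 0.1015], [0.5902, 0.1016]]
227 [[0.5868, 0.1007], [0.589, 0.1046], [0.5896, 0.1031], [0.5901, 0.1028]]
228 [[0.5874, 0.1038], [0.5887, 0.1055], [0.5898, 0.105], [0.59, 0.1042]]
229 [[0.5876, 0.1055], [0.5884, 0.1062], [0.5893, 0.1054], [0.5897, 0.1049]]
230 [[0.588, 0.108], [0.5882, 0.107], [0.5899, 0.1082], [0.5906, 0.1086]]
231 [[0.5882, 0.1098], [0.5886, 0.1094], [0.5891, 0.1078], [0.5901, 0.1088]]
```

Contact: the lid is rocking, with its slope down from 0.07 to 0.04 at about 1.4 N. I'll press on until it's level.

Call:
play_rows(slide=[[0,0,0.001],[0,0,0.001],[0,0,0.001],[0,0,0.001],[0,0,0],[0,0,0],[0,0,0],[0,0,0]], twist=[[0,0,0],[0,0,0],[0,0,0],[0,0,0],[0,0,0],[0,0,0],[0,0,0],[0,0,0]])

```text
t: 18.95
tool_pos: [0.5796, -0.1626, 0.0695]
orientation: [3.129, 0.28, 0.001]
force: [-1.3, -0.9, 5.8]
opening: 0.0006
gripper_force: 2.6
```

```bash
python3 a2.py 7 wrist
```

```text
18.95 [ 0.5796 -0.1626  0.0695] [-1.29 -0.86  5.82] 0.0005768252404254328 2.6456728966149967
[[ 0.984  0.177  0.   ]
 [ 0.177 -0.984 -0.   ]
 [ 0.     0.    -1.   ]]
cam [[0.177, -0.946, -0.273, 0.656], [-0.984, -0.17, -0.047, -0.148], [-0.002, 0.277, -0.961, 0.267], [0.0, 0.0, 0.0, 1.0]]
wrist knob [ 0.5795 -0.1287] 0.1252 plane [-0.0256 -0.0094  0.1013] 9448 0.0007
```

The lid is now level and raised, so it rocked fully under the press. I'll back off to knob height and approach the knob from the high side.

Call:
play_rows(slide=[[0,0,-0.009],[0,0,-0.009],[0,0,-0.01],[0,-0.012,0],[0,-0.012,0],[0,-0.012,0],[0,0,0],[0,0,0]], twist=[[0,0,0],[0,0,0],[0,0,0],[0,0,0],[0,0,0],[0,0,0],[0,0,0],[0,0,0]])

```text
t: 19.8
tool_pos: [0.5778, -0.1534, 0.076]
orientation: [-3.129, -0.28, 0.0]
force: [0.1, 0.4, 0.0]
opening: 0.0002
gripper_force: 0.0
```

Call:
play_rows(slide=[[0,-0.002,0],[0,-0.002,0],[0,-0.002,0],[0,-0.002,0],[0,-0.002,0],[0,-0.002,0],[0,0,0],[0,0,0]], twist=[[0,0,0],[0,0,0],[0,0,0],[0,0,0],[0,0,0],[0,0,0],[0,0,0],[0,0,0]])

```text
t: 20.6
tool_pos: [0.5772, -0.1506, 0.0761]
orientation: [-3.129, -0.28, 0.0]
force: [0.0, -0.9, 0.3]
opening: 0.0004
gripper_force: 0.2
```

```bash
python3 a2.py 8 wrist
```

```text
20.6 [ 0.5772 -0.1506  0.0761] [ 0.01 -0.85  0.3 ] 0.0004477945004544079 0.16560901422053576
[[ 0.984  0.178 -0.   ]
 [ 0.178 -0.984  0.   ]
 [-0.    -0.    -1.   ]]
cam [[0.177, -0.946, -0.273, 0.654], [-0.984, -0.17, -0.047, -0.136], [-0.002, 0.277, -0.961, 0.274], [0.0, 0.0, 0.0, 1.0]]
wrist knob [ 0.5784 -0.1259] 0.1299 plane [-0.0155 -0.048   0.0997] 8801 0.0007
```

View pics/wrist8.png

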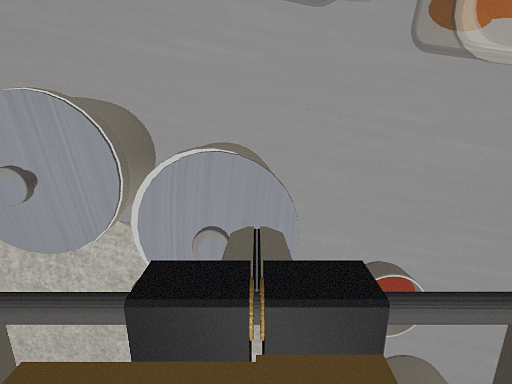

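The finger at (235,245) has met the knob at (211,243), and the bare crescent has narrowed. I'll keep nudging along tool -y.

Call:
play_rows(slide=[[0,-0.002,0],[0,-0.002,0],[0,-0.002,0],[0,-0.002,0],[0,-0.002,0],[0,0,0],[0,0,0],[0,0,0]], twist=[[0,0,0],[0,0,0],[0,0,0],[0,0,0],[0,0,0],[0,0,0],[0,0,0],[0,0,0]])

```text
t: 21.45
tool_pos: [0.5769, -0.1481, 0.0761]
orientation: [-3.129, -0.28, -0.0]
force: [0.0, -0.7, 0.4]
opening: 0.0003
gripper_force: 0.2
```

```bash
python3 a2.py 9 wrist
```

```text
21.45 [ 0.5769 -0.1481  0.0761] [ 0.04 -0.67  0.4 ] 0.00031254816060657275 0.18734117969870567
[[ 0.984  0.178  0.   ]
 [ 0.178 -0.984  0.   ]
 [ 0.     0.    -1.   ]]
cam [[0.177, -0.946, -0.273, 0.653], [-0.984, -0.17, -0.047, -0.134], [-0.002, 0.277, -0.961, 0.274], [0.0, 0.0, 0.0, 1.0]]
wrist knob [ 0.5779 -0.1243] 0.13 plane [-0.0186  0.003   0.0973] 8762 0.0007
```

The slope is now ~0 and the flange is at 0.097, so the lid appears to have dropped in. I'll back off and verify.

Call:
play_rows(slide=[[0,0.012,0],[0,0.012,0],[0,0.008,0],[0,0,-0.04],[0,0,-0.1],[0,0,-0.12],[0,0,-0.12],[0,0,-0.1]], twist=[[0,0,0],[0,0,0],[0,0,0],[0,0,0],[0,0,0],[0,0,0],[0,0,0],[0,0,0]])

```text
t: 22.3
tool_pos: [0.5787, -0.1562, 0.199]
orientation: [3.128, 0.28, 0.003]
force: [-0.0, 0.1, 0.9]
opening: 0.0004
gripper_force: 0.0
```

Call:
play_rows(slide=[[-0.05,0.05,0],[-0.05,0.05,0],[-0.05,0.05,0],[0,0,0],[0,0,0],[0,0,0],[0,0,0],[0,0,0]], twist=[[0,0,0],[0,0,0],[0,0,0],[0,0,0],[0,0,0],[0,0,0],[0,0,0],[0,0,0]])

```text
t: 23.1
tool_pos: [0.5482, -0.1991, 0.1959]
orientation: [-3.129, -0.281, 0.0]
force: [-0.6, 0.9, 0.2]
opening: 0.0007
gripper_force: 0.0
```

```bash
python3 a2.py 10 wrist side
python3 - <<'E'
from an import *
for n in('wrist','side'):
    W=np.load(n+'10.npz')['W'].reshape(-1,3)
    for c in [(.585,-.015),(.571,-.120),(.382,-.343)]:
        kc,kz,x,N,s,_=fit(W,c)if ((np.hypot(*(W[:,:2]-c).T)<.04)&(abs(W[:,2]-.097)<.006)).sum()>50 else (0,)*6
        print(n,c,np.round(kc,4),np.round(kz,4),np.round(x,4),N)
E
```

```text
23.1 [ 0.5482 -0.1991  0.1959] [-0.58  0.89  0.23] 0.0006800047015646587 0.0
[[ 0.984  0.178 -0.   ]
 [ 0.178 -0.984  0.   ]
 [-0.    -0.    -1.   ]]
cam [[0.177, -0.945, -0.274, 0.625], [-0.984, -0.171, -0.047, -0.185], [-0.002, 0.278, -0.961, 0.394], [0.0, 0.0, 0.0, 1.0]]
wrist knob [ 0.5749 -0.1229] 0.1215 plane [-0.0029  0.0047  0.0973] 5763 0.0007
side knob [ 0.57   -0.1178] 0.1213 plane [ 0.0029 -0.0146  0.097 ] 195 0.0014
wrist (0.585, -0.015) [ 0.5896 -0.0161] 0.1218 [-0.0011  0.0057  0.0975] 6179
wrist (0.571, -0.12) [ 0.5749 -0.1229] 0.1215 [-0.0029  0.0047  0.0973] 5763
wrist (0.382, -0.343) [ 0.382 -0.343] 0 [-0.0114  0.1047  0.1005] 170
side (0.585, -0.015) [ 0.5842 -0.0097] 0.1227 [0.0006 0.0027 0.0966] 230
side (0.571, -0.12) [ 0.57   -0.1178] 0.1213 [ 0.0029 -0.0146  0.097 ] 195
side (0.382, -0.343) [ 0.3822 -0.3394] 0.1216 [ 0.0032 -0.0128  0.0973] 173
```

View pics/wrist10.png

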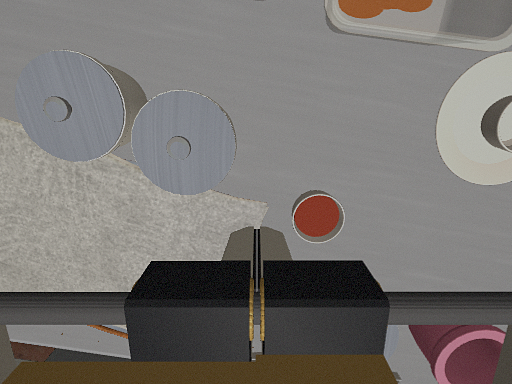

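The lid, with its knob at (178,148), is now level, concentric and at the same height as its neighbour (0.097). The other lids are unchanged. Handing in.

```bash
python3 -c "
from h import *
print(robot.close_job())"
```

```text
the job is handed in; nothing more can be done
None
```

The skewed lid was on the crock at about (0.57, -0.12); it rocked when pressed at up to about 5.8 N, slightly over the 2–5 N given, was nudged by its knob and now measures flat and seated like the others, which were not touched; job handed in at about 23 s.

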